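# Shut and latch the wooden gift case

### The arm

A 6-joint arm with a two-finger parallel gripper is mounted at the origin on the work surface. World frame = base frame: x ahead of the robot, y to its left, z up, the work surface at z = 0. Lengths are in m, angles in rad, forces in N, time in s.
With the tool pointing down it reaches from about 0.35 to 0.725 m from the base axis. Payload 4.3 kg.
Tool frame: the origin (TCP) lies midway between the tips of the shut fingers; the grasp point (between the pads) lies robot.tcp_to_grasp behind it (robot.tcp_to_grasp is the distance from the TCP to the grasp point, in m); x points along the fingers, y is the direction in which the jaws open and shut, and the axes are right-handed (so a half turn about x gives the same grasp; the last joint's range is limited). The gripper opens to 85 mm and grips with 20 to 120 N. Pads are 22 mm wide; open, the fingers measure 114 mm over their backs; the gripper's body (76 mm by 85 mm) begins 54 mm behind the grasp point. The pads swing forward as they close: fully open they stand 13 mm farther back than shut.
Start: joints at [1.07, 0.377, 0.081, 1.274, 0, 1.46], TCP at [0.219, 0.532, 0.231] pointing down, gripper open.
Joint ranges: [-2.72, 2.72], [-0.84, 1.66], [-1.02, 1.22], [-1.77, 2.12], [-1.37, 1.28], [-3.14, 3.14]. Speed limits (rad/s): [2.57, 2.57, 3.14, 3.14, 3.14, 3.14].

### API

Orientations are given as a unit quaternion [x, y, z, w].
In Python, from rig import robot gives the robot as it stands. The module is installed in compiled form; this text tells all that it offers.
- The arm moves only by the tool arm_command, never from a script. Its argument "increments" is one flat list of numbers, 5 for each row, row after row: the shift along the tool's x, y, z in m, then the turn about the tool's x in degrees, then the opening, from -1 (shut) to 1 (fully open), so that 0 is half open. A call has 1 to 20 rows; each row shifts and turns the pose as measured when the row begins, along the tool's axes as they then stand; what a row does not reach is not made up. A row lasts 1/12 s, in which the tool goes at most 41.7 mm and 7.16 degrees, less where a joint would pass 70% of its speed; a pose out of reach is approached as far as the arm can. A call with a gripper value outside its range is refused whole. The fingers move at their own pace and stop on an object; "force" is the grip in N (left out, the last holds). Time passes only in rows, so rows that do not move let the fingers close. It gives the time, the measured TCP pose, the force and the opening at its end, in the units of the state.
- robot.state(): the state, without advancing time (a new reading comes with each control period).
- robot.capture(name): name is "scene" or "side" or "wrist"; returns (picture, depth): 480x640x3 uint8, red, green, blue; 480x640 float32, m along the optical axis (not along the pixel's ray), 0 where there is no reading.
- robot.camera_model(name): a dict with "fx", "fy", "cx", "cy" (pixels), "world_from_camera" (4x4, takes a point from camera to world coordinates). Camera axes: x right, y down, z forward; pixel columns grow to the right and rows downward; lengths in m; the calibration is good to about 2 mm. A picture is of the moment at which its call begins: read the wrist's pose just before it. camera_model takes no time and is no camera call; for the wrist camera it gives the pose at the moment of the call.
- robot.sign_off(): hands the job in, once; it reports no verdict.
Trained networks look in the newest picture that a camera, given by its name, has taken for a name from the list of things; names that differ only in an ending like _2 or _b are one class to them, and where a whole thing is asked for, a point or a joint stands for the part that bears it (a point fixed in the world has none). Each returns a list of dicts, best first, with "p" (0 to 1); they miss things now and then, are a little off and sometimes report something else, mostly with a low value. They report only what shows in the picture. A call takes as long as a camera call.
- robot.recognise(query, camera): "xy" ([column, row] in pixels, amid what is visible of it).
- robot.landmark_of(query, camera): "xy" ([column, row] in pixels: a listed point, or the origin of a listed thing).
The state is a dict: "time_s": time; "qpos": joint angles; "qvel": joint speeds; "joint_efforts": joint torques, N m; "tcp_pos": TCP position; "tool_rot": TCP orientation; "contact_force": force on the tool from outside, world axes, zero at the start; "moment": the same for the moment, N m; "finger_gap": finger opening in m.
Only numpy, scipy, OpenCV 4.12 (cv2) and the standard library are available. Lean on these libraries where they do the work, as an engineer would, in place of code of your own. Each camera call takes 0.05 s, during which the arm holds its last target. There are 200 camera calls.

### The job

Slide the lid of the wooden gift case gently fully home against its end stop, then swing the red-knobbed handle clockwise (seen from above) round to the lid's end, up over the brass hump, until it drops into the low notch, and leave it there. Do not ram the lid, and do not force the handle hard against the catch or hold it down while it needs to rise. Leave the bowl, the jar and the carton where they stand, and let go of everything at the end.

Things in the scene. Friction and masses are not known exactly. Their poses are not given: they have to be found in the camera images.
- case: Wooden gift case, 270 long x 130 wide x 88 mm high, fixed to the table. Origin on the table under the middle of its near end (towards the robot). x runs along the case away from the robot, y to its left, z up. The handle stands on a wooden pedestal (112 x 107 mm, 66 high) at the right of the near end.
- lid: Plywood lid 262 x 112 x 8 mm, top 86.5 mm above the table, sliding along the case's x; origin at the case's origin when shut. A dark batten stands across its near end, 16 mm thick along x, 104 long along y, top 108.5 mm above the table: push or pinch it. Shut, the lid meets the far wall as a hard stop; over 35 N there is ramming.
- batten (a point): middle of the top of the lid's batten (108.5 mm above the table); the batten reaches 8 mm before and behind it along the case's x
- lid_slide (a joint): opening of the lid in m: 0 = fully home; grows as the lid slides out of the case towards the robot (case -x), at most 0.10. Friction about 3 N.
- pivot (a point): point on the handle's vertical axis, 102 mm above the table, at (0, -115, 102) mm in the case's frame. Around the axis, 50 mm out, lies the cam ring on which a pin under the bar rides: level, then a brass ramp up to a hump 11 mm high, a crown 9 to 8 mm high, a notch down to the low level, and right behind it a hard steel end stop (catch_c1).
- handle: Steel bar, 14 mm wide, 92 to 102 mm above the table when down, reaching 105 mm from its vertical pivot axis, with an upright red knob 90 mm from the axis. Origin on the axis at table height; the bar points along its -y. It turns and can rise as a whole; a spring pushes it down with 9 N (12 N on the hump).
- knob (a point): centre of the top of the red knob: round, 20 mm in diameter, 40 tall, 102 to 142 mm above the table when down, up to 11 mm higher on the hump. Pushing it round slowly takes up to 7 N; it must be free to rise and drop. Over about 12 N on it against the end stop (25 N on the stop itself) is forcing.
- swing (a joint): turn of the handle in rad, clockwise from above: 0 = bar along the case's -y, pi/2 = along -x, pi = along +y across the lid's end. Parked at 0.25 to 0.75; ramp 0.95 to 1.76, then the crown. The catch is set differently each time: in the notch the handle stands between 2.5 and 3.1 with about 0.05 rad of play; where must be felt.
- lift (a joint): rise of the handle in m: 0 = down (parked or in the notch), up to 0.011 on the hump, 0.006 to 0.009 on the crown behind it. In the notch the bar stands across the lid's near end, 1 to 50 mm before the batten, so the lid must be home first.
- bowl: dark wooden bowl, 116 mm wide and 52 high, loose; origin under its centre; leave alone
- jar: amber jar with dark cap, 60 mm wide and 85 high, loose; origin under its centre; leave alone
- carton: small brown carton 85 x 70 x 50 mm, loose; origin under its centre; leave alone

How it is judged:
By the outcome, as a careful person would: the job done as asked, in the order asked, and still so for the second after the job is handed in, with the robot touching nothing.
It also fails if it takes over 72 s, if anything falls off the work surface, if the arm or the gripper's body presses on something with over 40 N, if the wrist force passes 120 N, or if a joint passes its speed limit or range.

## Working session

There is one attempt and no reset: what is moved stays moved. The work goes in short steps, Python scripts to look and compute and a tool call to move; the robot and the scene stay as the last step left them, time stands still between calls to the robot, and variables do not carry over. Pictures are saved under pics/ and viewed, about 8 in all and at most 12, crops included, and the job is handed in when it is done.

Besides the shell and the picture viewer there is one more tool, called after "Request:" as name(argument=value, ...) on one line, values as JSON. arm_command: Moves the arm, as the interface text tells. Its arguments: {"type":"object","properties":{"increments":{"type":"array"},"force":{"type":"number"}},"required":["increments"]}

```bash
mkdir -p pics
cat > h.py <<'E'
import numpy as np, cv2
from rig import robot
def ray(cam,xy,z):
    m=robot.camera_model(cam);T=np.array(m["world_from_camera"])
    d=T[:3,:3]@np.array([(xy[0]-m["cx"])/m["fx"],(xy[1]-m["cy"])/m["fy"],1]);o=T[:3,3]
    return o+d*(z-o[2])/d[2]
def dep(cam,xy,D):
    m=robot.camera_model(cam);T=np.array(m["world_from_camera"]);z=D[int(round(xy[1])),int(round(xy[0]))]
    return (T@np.array([(xy[0]-m["cx"])/m["fx"]*z,(xy[1]-m["cy"])/m["fy"]*z,z,1]))[:3]
Z=dict(case=0,lid=0,batten=.1085,pivot=.102,knob=.142,handle=0,bowl=0,jar=0,carton=0)
E
python3 - <<'E'
from h import *
np.set_printoptions(precision=4,suppress=True)
ims=[]
for c in("scene","side"):
    im,D=robot.capture(c); ims.append(im)
    cv2.imwrite(f"pics/{c}.png",im[:,:,::-1])
    for n,z in Z.items():
        r=robot.landmark_of(n,c)
        for q in r[:2]: print(c,n,round(q["p"],2),np.round(q["xy"],1),ray(c,q["xy"],z), dep(c,q["xy"],D))
s=robot.state();print(s["tcp_pos"],s["tool_rot"],s["contact_force"],s["finger_gap"],robot.tcp_to_grasp,s["time_s"])
cv2.imwrite("pics/both.png",cv2.resize(np.hstack(ims),(800,300),interpolation=cv2.INTER_AREA)[:,:,::-1])
E
```

```text
scene case 0.97 [336.2 257.5] [0.5888 0.0843 0.    ] [0.6547 0.0244 0.0849]
scene lid 0.97 [322.3 246.9] [0.5428 0.0829 0.    ] [0.6204 0.0181 0.0921]
scene batten 0.6 [324.8 213.7] [0.5595 0.0756 0.1085] [0.558  0.0768 0.107 ]
scene pivot 0.68 [288.1 246. ] [ 0.5847 -0.0377  0.102 ] [ 0.593  -0.0433  0.111 ]
scene knob 0.84 [239.8 241.1] [ 0.5546 -0.1221  0.142 ] [ 0.555  -0.1223  0.1424]
scene bowl 0.62 [416.2 248.1] [0.6804 0.242  0.    ] [0.7137 0.1938 0.0517]
scene jar 0.88 [302.6 350.1] [ 0.7322 -0.1212  0.    ] [ 0.7601 -0.1413  0.049 ]
scene carton 0.93 [370.6 209.7] [0.5143 0.2618 0.    ] [0.5413 0.2325 0.0305]
side case 0.8 [334.2 308.4] [0.5898 0.0622 0.    ] [0.5884 0.0671 0.0037]
side case 0.44 [358.6 235. ] [ 0.6161 -0.23    0.    ] [ 0.5691 -0.0289  0.1126]
side batten 0.91 [355.  266.1] [0.5493 0.0754 0.1085] [0.5495 0.0744 0.1079]
side pivot 0.9 [357.7 237.2] [ 0.5731 -0.0388  0.102 ] [ 0.5709 -0.0294  0.1073]
side knob 0.61 [380.6 201.3] [ 0.5491 -0.1269  0.142 ] [ 0.5494 -0.1282  0.1414]
side bowl 0.58 [252.8 361.6] [0.6765 0.2441 0.    ] [0.6559 0.2857 0.0402]
side jar 0.87 [301.7 246.5] [ 0.7244 -0.1403  0.    ] [0.6709 0.0092 0.0909]
side carton 0.77 [348.4 391. ] [0.5087 0.2623 0.    ] [0.4998 0.2985 0.036 ]
[0.219  0.5317 0.2313] [ 0.1373  0.6936 -0.1373  0.6937] [-0.485  -0.221  -0.1689] 0.08526028699172528 0.0187 1.0
```

View pics/scene.png

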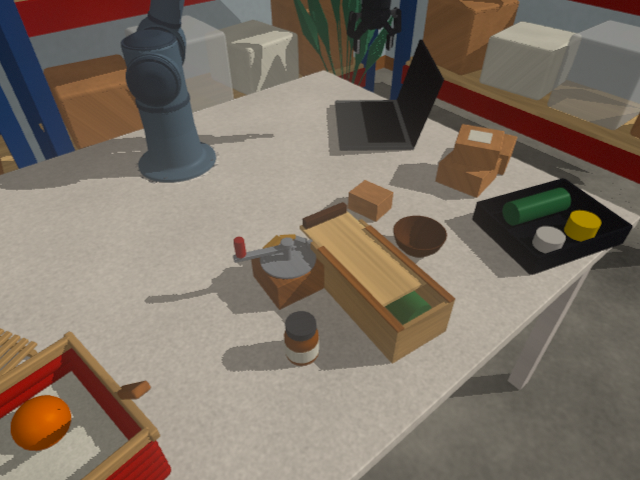

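View pics/side.png

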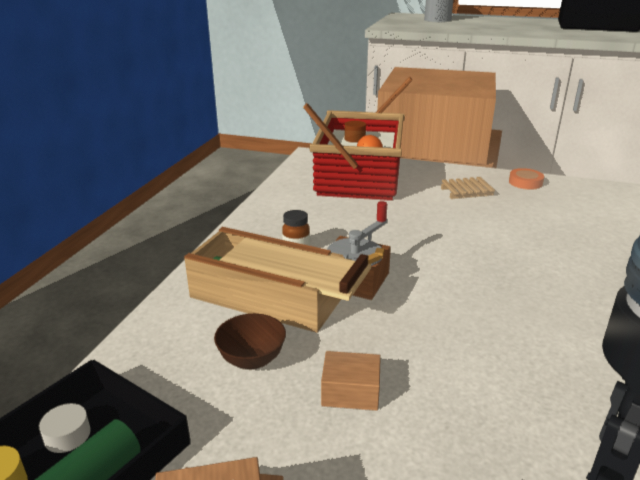

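The scene view shows the case at about (375,280), the batten at (325,214), the knob at (240,245) and the jar at (302,340). The side view shows the lid pulled out, with the batten at (355,270) and the knob at (381,212). Next I fit the case's yaw.

Run:
```python
from h import *
np.set_printoptions(precision=4,suppress=True)
P=[];C=[]
for c in("scene","side"):
    im,D=robot.capture(c);m=robot.camera_model(c);T=np.array(m["world_from_camera"])
    v,u=np.mgrid[:480,:640];p=np.stack([(u-m["cx"])/m["fx"]*D,(v-m["cy"])/m["fy"]*D,D],-1)[D>0]
    p=p@T[:3,:3].T+T[:3,3]; P.append(p);C.append(im[D>0])
P0=P;P=np.vstack(P);C=np.vstack(C)
k=(P[:,0]>.44)&(P[:,0]<.9)&(P[:,1]>-.2)&(P[:,1]<.3)&(P[:,2]>.01)&(P[:,2]<.2)
P=P[k];C=C[k]; np.savez("cloud.npz",P=P,C=C)
o=np.argsort(P[:,2]);S=1500
img=np.zeros((700,750,3),np.uint8)
for p,c in zip(P[o],C[o]):
    r=int((.9-p[0])*S);q=int((.3-p[1])*S);cv2.circle(img,(q,r),2,tuple(int(x) for x in c[::-1]),-1)
cv2.imwrite("pics/top.png",img[:600])
for nm,zl,zh in(("walls",.080,.0935),):
    s=P[(P[:,2]>zl)&(P[:,2]<zh)&(P[:,1]>-.02+0*P[:,0])]
    # drop stray points
    g=s[:,:2].astype(np.float32); r=cv2.minAreaRect(g); print(nm,len(g),r,cv2.boxPoints(r))
```

```text
walls 13470 ((0.6965041160583496, 0.05303061380982399), (0.16765126585960388, 0.3361911475658417), 86.20856475830078) [[ 0.5232 -0.0195]
 [ 0.8587 -0.0417]
 [ 0.8698  0.1256]
 [ 0.5343  0.1478]]
```

View pics/top.png

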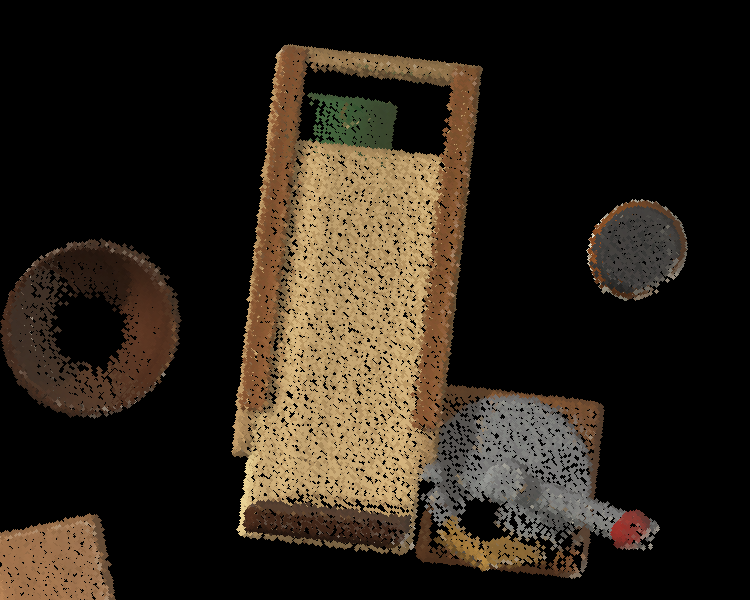

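The top map puts the case's far edge at (282,47)-(482,68), which gives a yaw of about -0.11 rad and an origin near (0.592, 0.074). The pivot is then near (0.579, -0.040), the knob is at swing about 0.2-0.25, and the lid is about 47 mm open. I set out now with shut fingers.

Request:
arm_command(increments=[0,-0.0167,0.025,0,-1,0,-0.0167,0.025,0,-1,0,-0.0167,0.025,0,-1,0,-0.0167,0.025,0,-1,0,-0.0167,0.025,0,-1,0,-0.0167,0.025,0,-1,0,-0.0167,0.025,0,-1,0,-0.0167,0.025,0,-1,0,-0.0167,0.025,0,-1,0,-0.0167,0.025,0,-1,0,-0.0167,0.025,0,-1,0,-0.0167,0.025,0,-1,0,-0.0167,0.025,0,-1,0,-0.0167,0.025,0,-1,0,-0.0167,0.025,0,-1,0,-0.0167,0.025,0,-1,0,-0.0167,0.025,0,-1,0,-0.0167,0.025,0,-1])

```text
time_s: 2.6
tcp_pos: [0.5333, 0.0686, 0.2317]
tool_rot: [0.136, 0.693, -0.131, 0.696]
contact_force: [0.3, -0.1, 0.3]
finger_gap: 0.0002
```

Request:
arm_command(increments=[0,0,0,-7,-1,0,0,0,-7,-1,0,0,0,-7,-1,0,0,0,-7,-1,0,0,0,-7,-1,0,0,0,-7,-1,0,0,0,-7,-1,0,0,0,-7,-1,0,0,0,-7,-1,0,0,0,-7,-1,0,0,0,-7,-1,0,0,0,-7,-1,0,0,0,-7,-1,0,0,0,-7,-1,0,0,0,-7,-1])

```text
time_s: 3.85
tcp_pos: [0.5384, 0.0601, 0.2313]
tool_rot: [-0.481, 0.516, 0.479, 0.522]
contact_force: [0.1, -0.7, -0.7]
finger_gap: 0.0
```

```bash
cat >> h.py <<'E'
from scipy.spatial.transform import Rotation as Rn
O=np.array([.592,.074]);yaw=-.11
X=np.array([np.cos(yaw),np.sin(yaw)]);Y=np.array([-X[1],X[0]]);PV=O-.115*Y
def rep():
    s=robot.state();R=Rn.from_quat(s["tool_rot"]).as_matrix();p=np.array(s["tcp_pos"])
    d=p[:2]-O;f=np.array(s["contact_force"])
    print("t %.2f"%s["time_s"],"tcp",p.round(4),"case",(d@X).round(4),(d@Y).round(4),"az_y %.1f"%np.degrees(np.arctan2(R[1,1],R[0,1])),"F",f.round(2),"Ftool",(R.T@f).round(2),"gap %.3f"%s["finger_gap"],"q6 %.2f"%s["qpos"][5])
    return s,R,p
def two(n,cams=("scene","side")):
    A=np.zeros((3,3));b=np.zeros(3)
    for c in cams:
        robot.capture(c);q=robot.landmark_of(n,c)
        if not q: print(c,"none");continue
        a=ray(c,q[0]["xy"],0);e=ray(c,q[0]["xy"],.2);u=(e-a)/np.linalg.norm(e-a);M=np.eye(3)-np.outer(u,u);A+=M;b+=M@a
        print(n,c,round(q[0]["p"],2),ray(c,q[0]["xy"],Z[n]).round(4))
    r=np.linalg.solve(A,b);print(n,"tri",r.round(4),"case",((r[:2]-O)@X).round(4),((r[:2]-O)@Y).round(4))
    return r
E
python3 -c "
from h import *
s,R,p=rep()
t=O-.070*X;d=R.T@(np.array([*t,.0965])-p);print('to target tool',d.round(4))
two('batten')
two('knob')"
```

```text
t 3.85 tcp [0.5384 0.0601 0.2313] case -0.0518 -0.0197 az_y 175.6 F [ 0.08 -0.71 -0.7 ] Ftool [ 0.7  -0.13 -0.7 ] gap 0.000 q6 -1.50
to target tool [0.1348 0.0186 0.0197]
batten scene 0.61 [0.5631 0.0785 0.1085]
batten side 0.55 [0.5459 0.074  0.1085]
batten tri [0.5518 0.0793 0.1064] case -0.0406 0.0008
knob scene 0.73 [ 0.5527 -0.1247  0.142 ]
knob side 0.89 [ 0.5429 -0.1181  0.142 ]
knob tri [ 0.5456 -0.1229  0.138 ] case -0.0245 -0.2008
```

Request:
arm_command(increments=[0,0.012,0.01,0,-1,0,0.011,0.01,0,-1,0.0,0,0,-1.5,-1,0.025,0,0,0,-1,0.025,0,0,0,-1,0.025,0,0,0,-1,0.02,0,0,0,-1,0.02,0,0,0,-1,0.01,0,0,0,-1,0.007,0,0,0,-1,0,0,0,0,-1])

```text
time_s: 5.17
tcp_pos: [0.5204, 0.084, 0.0964]
tool_rot: [-0.491, 0.508, 0.483, 0.518]
contact_force: [-0.9, 0.0, -0.2]
finger_gap: 0.0001
```

```bash
python3 -c "
from h import *
rep()
im,D=robot.capture('side');cv2.imwrite('pics/s2.png',cv2.resize(im[160:340,260:500],(800,600))[:,:,::-1])"
```

```text
t 5.17 tcp [0.5204 0.084  0.0964] case -0.0723 0.0021 az_y 177.0 F [-0.92  0.   -0.17] Ftool [ 0.15  0.92 -0.05] gap 0.000 q6 -1.48
```

View pics/s2.png

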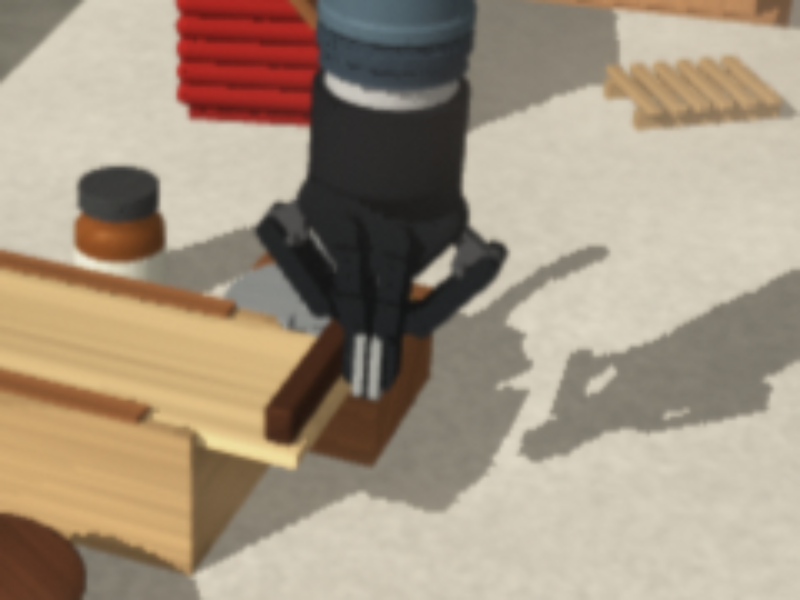

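The fingers stand just before the batten, at about (365,370) in the crop. I push gently.

Request:
arm_command(increments=[0,0,0,3.3,-1,0,-0.004,0,0,-1,0,-0.004,0,0,-1,0,-0.004,0,0,-1,0,-0.004,0,0,-1,0,-0.004,0,0,-1,0,-0.004,0,0,-1,0,-0.004,0,0,-1])

```text
time_s: 5.88
tcp_pos: [0.549, 0.0812, 0.1004]
tool_rot: [-0.476, 0.521, 0.47, 0.53]
contact_force: [-3.0, -0.2, 0.5]
finger_gap: 0.0003
```

```bash
python3 -c "
from h import *
rep()"
```

```text
t 5.88 tcp [0.549  0.0812 0.1004] case -0.0435 0.0025 az_y 173.9 F [-3.   -0.25  0.55] Ftool [-0.59  2.95 -0.56] gap 0.000 q6 -1.43
```

Request:
arm_command(increments=[0.002,-0.003,0,0,-1,0.001,-0.003,0,0,-1,0.001,-0.003,0,0,-1,0.001,-0.003,0,0,-1,0.001,-0.003,0,0,-1,0.001,-0.003,0,0,-1])

```text
time_s: 6.38
tcp_pos: [0.5749, 0.0785, 0.0987]
tool_rot: [-0.479, 0.518, 0.467, 0.533]
contact_force: [-3.5, 0.4, 5.6]
finger_gap: -0.0001
```

```bash
python3 -c "
from h import *
rep()"
```

```text
t 6.38 tcp [0.5749 0.0785 0.0987] case -0.0175 0.0026 az_y 173.9 F [-3.52  0.35  5.56] Ftool [-5.66  3.39  0.  ] gap -0.000 q6 -1.44
```

Request:
arm_command(increments=[-0.001,0,0,0,-1,0,-0.001,0,0,-1,0,-0.001,0,0,-1,0,-0.001,0,0,-1])

```text
time_s: 6.72
tcp_pos: [0.5793, 0.0779, 0.0999]
tool_rot: [-0.479, 0.518, 0.466, 0.533]
contact_force: [-3.5, -0.5, 1.2]
finger_gap: 0.0002
```

```bash
python3 -c "
from h import *
rep()"
```

```text
t 6.72 tcp [0.5793 0.0779 0.0999] case -0.0131 0.0025 az_y 173.9 F [-3.45 -0.47  1.25] Ftool [-1.35  3.34 -0.83] gap 0.000 q6 -1.44
```

Still only friction force; I continue slowly.

Request:
arm_command(increments=[0,-0.001,0,0,-1,0,-0.001,0,0,-1,0,-0.001,0,0,-1])

```text
time_s: 6.97
tcp_pos: [0.5821, 0.0776, 0.0999]
tool_rot: [-0.479, 0.518, 0.466, 0.533]
contact_force: [-3.5, 0.8, 2.8]
finger_gap: 0.0001
```

Request:
arm_command(increments=[0,-0.001,0,0,-1,0,-0.001,0,0,-1,0,-0.001,0,0,-1])

```text
time_s: 7.22
tcp_pos: [0.5848, 0.0773, 0.0998]
tool_rot: [-0.479, 0.518, 0.467, 0.533]
contact_force: [-5.9, 0.3, 3.3]
finger_gap: -0.0
```

Request:
arm_command(increments=[0,-0.001,0,0,-1,0,-0.001,0,0,-1,0,-0.001,0,0,-1])

```text
time_s: 7.47
tcp_pos: [0.5848, 0.0773, 0.0998]
tool_rot: [-0.478, 0.52, 0.468, 0.531]
contact_force: [-5.3, 0.6, 4.8]
finger_gap: 0.0
```

Request:
arm_command(increments=[0,-0.002,0,0,-1,0,-0.002,0,0,-1,0,-0.002,0,0,-1])

```text
time_s: 7.72
tcp_pos: [0.5848, 0.0773, 0.0999]
tool_rot: [-0.475, 0.522, 0.471, 0.529]
contact_force: [-9.6, 1.2, 7.6]
finger_gap: 0.0001
```

```bash
python3 -c "
from h import *
rep()
two('batten')
two('pivot');two('knob')
for c in ('scene','side'):
  im,D=robot.capture(c);cv2.imwrite('pics/l_%s.png'%c,im[:,:,::-1])
a=cv2.imread('pics/l_scene.png')[180:380,220:480];b=cv2.imread('pics/l_side.png')[170:340,170:410]
cv2.imwrite('pics/l.png',np.hstack([cv2.resize(a,(400,300)),cv2.resize(b,(400,300))]))"
```

```text
t 7.72 tcp [0.5848 0.0773 0.0999] case -0.0075 0.0025 az_y 174.0 F [-9.55  1.2   7.61] Ftool [-7.7   9.55  0.22] gap 0.000 q6 -1.44
batten scene 0.85 [0.6085 0.0658 0.1085]
batten side 0.58 [0.6011 0.0764 0.1085]
batten tri [0.6037 0.0695 0.1038] case 0.0121 -0.0031
pivot scene 0.96 [ 0.5876 -0.0449  0.102 ]
pivot side 0.7 [ 0.5758 -0.0354  0.102 ]
pivot tri [ 0.5796 -0.042   0.0965] case 0.0004 -0.1166
knob scene 0.72 [ 0.551 -0.126  0.142]
knob side 0.98 [ 0.5505 -0.1118  0.142 ]
knob tri [ 0.5507 -0.1237  0.1383] case -0.0194 -0.2011
```

View pics/l.png

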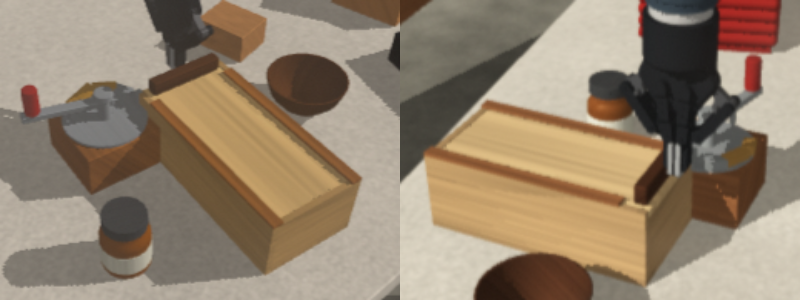

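The lid is home: it holds at TCP x 0.5848 under about 10 N, and both views show it shut. I back off and go behind the knob.

Request:
arm_command(increments=[0,0.01,0,0,-1,0,0.01,0,0,-1,-0.03,0,0,0,-1,-0.035,0,0,0,-1,-0.035,0,0,0,-1,0,-0.0046,-0.0265,0,-1,0,-0.0046,-0.0265,0,-1,0,-0.0046,-0.0265,0,-1,0,-0.0046,-0.0265,0,-1,0,-0.0046,-0.0265,0,-1,0,-0.0046,-0.0265,0,-1,0,-0.0046,-0.0265,0,-1,0,0,0,6.5,-1,0,0,0,6.5,-1,0,0,0,0,-1])

```text
time_s: 9.67
tcp_pos: [0.5932, -0.1223, 0.2082]
tool_rot: [-0.42, 0.566, 0.397, 0.588]
contact_force: [0.5, 0.9, -0.9]
finger_gap: -0.0001
```

```bash
cat >> h.py <<'E'
def hrel(off=.019):
    # tcp relative to pivot, in case frame -> radial/tangential in the tool's own y=tangent frame
    s,R,p=rep();d=p[:2]-PV;ty=R[:2,1];tz=R[:2,2]
    print("from pivot, tool y/z:",(d@ty).round(4),(d@tz).round(4),"r %.4f"%np.hypot(*d))
    a=np.radians(173.7)-np.arctan2(ty[1],ty[0]); print("swing of tangent %.3f"%a)
    k=d+off*ty;c=np.array([k@X,k@Y]);print("knob if touching: r %.4f swing %.3f"%(np.hypot(*k),np.arctan2(-c[0],-c[1])))
    return s,R,p
E
python3 -c "
from h import *
s,R,p=hrel()
t=PV+np.array(.0105*X-.0946*Y);print('to go',(R.T@(np.array([*t,.122])-p)).round(4))
r=two('knob')
d=r[:2]-PV;print('knob r',np.hypot(*d),'swing',np.arctan2(-d@X,-d@Y))
im,D=robot.capture('wrist');cv2.imwrite('pics/w1.png',im[:,:,::-1])
for q in robot.landmark_of('knob','wrist')[:2]: print(q, ray('wrist',q['xy'],.142),dep('wrist',q['xy'],D))
for q in robot.landmark_of('pivot','wrist')[:2]: print(q, ray('wrist',q['xy'],.102))"
```

```text
t 9.67 tcp [ 0.5932 -0.1223  0.2082] case 0.0227 -0.195 az_y 160.6 F [ 0.49  0.9  -0.87] Ftool [ 0.88 -0.12  1.01] gap -0.000 q6 -1.54
from pivot, tool y/z: -0.0403 -0.0728 r 0.0832
swing of tangent 0.229
knob if touching: r 0.0758 swing -0.056
to go [ 0.0857  0.0124 -0.0176]
knob scene 0.81 [ 0.5524 -0.1196  0.142 ]
knob side 0.78 [ 0.5466 -0.1237  0.142 ]
knob tri [ 0.5482 -0.1198  0.1417] case -0.0222 -0.1974
knob r 0.08536452958736167 swing 0.26359454985343034
{'xy': [397.2, 232.1], 'p': 0.65} [ 0.54755373 -0.1231675   0.142     ] [ 0.54757981 -0.12330636  0.1424155 ]
```

View pics/w1.png

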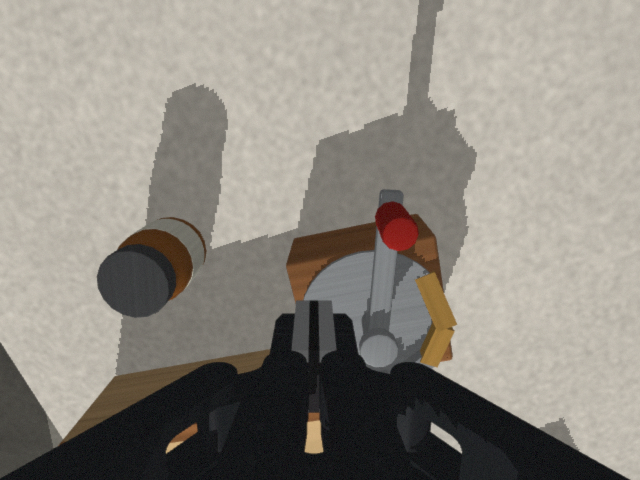

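The wrist view shows the knob at (397,232), the pivot boss at (378,350) and the jar at (140,280), clear of the fingers. I adjust sideways and then lower.

Request:
arm_command(increments=[0,0.004,-0.009,0,-1,0,0.002,-0.008,0,-1,0,0,0,1.2,-1,0.02,0,0,0,-1,0.02,0,0,0,-1,0.02,0,0,0,-1,0.015,0,0,0,-1,0.007,0,0,0,-1,0,0,0,0,-1])

```text
time_s: 10.77
tcp_pos: [0.5835, -0.1376, 0.1252]
tool_rot: [-0.415, 0.569, 0.391, 0.593]
contact_force: [0.3, -0.5, 0.5]
finger_gap: -0.0
```

```bash
python3 -c "
from h import *
hrel()"
```

```text
t 10.77 tcp [ 0.5835 -0.1376  0.1252] case 0.0148 -0.2112 az_y 159.4 F [ 0.32 -0.46  0.52] Ftool [-0.5  -0.49 -0.31] gap -0.000 q6 -1.55
from pivot, tool y/z: -0.038 -0.0896 r 0.0974
swing of tangent 0.249
knob if touching: r 0.0916 swing 0.039
```

Now touch the knob, then start the arc.

Request:
arm_command(increments=[0.001,0.004,0,0,-1,0.001,0.004,0,0,-1,0,0.003,0,0,-1,0,0.003,0,0,-1])

```text
time_s: 11.1
tcp_pos: [0.5707, -0.1331, 0.1247]
tool_rot: [-0.415, 0.569, 0.39, 0.594]
contact_force: [0.3, 0.3, 0.3]
finger_gap: -0.0001
```

Request:
arm_command(increments=[0,0.0038,-0.0008,2.5,-1,0,0.0038,-0.0008,2.5,-1,0,0.0038,-0.0008,2.5,-1,0,0.0038,-0.0008,2.5,-1])

```text
time_s: 11.43
tcp_pos: [0.5576, -0.1306, 0.1279]
tool_rot: [-0.362, 0.6, 0.334, 0.631]
contact_force: [1.2, -0.6, -0.3]
finger_gap: -0.0003
```

```bash
python3 -c "
from h import *
hrel()
two('knob')"
```

```text
t 11.43 tcp [ 0.5576 -0.1306  0.1279] case -0.0117 -0.2071 az_y 148.9 F [ 1.18 -0.65 -0.32] Ftool [ 0.39 -1.32  0.05] gap -0.000 q6 -1.37
from pivot, tool y/z: -0.0279 -0.0886 r 0.0929
swing of tangent 0.432
knob if touching: r 0.0890 swing 0.331
knob scene 0.88 [ 0.54   -0.1223  0.142 ]
knob side 0.95 [ 0.5333 -0.0921  0.142 ]
knob tri [ 0.5348 -0.117   0.1325] case -0.0359 -0.1961
```

Request:
arm_command(increments=[0.001,0.0045,-0.001,2,-1,0.001,0.0045,-0.001,2,-1,0.001,0.0045,-0.001,2,-1,0.001,0.0045,-0.001,2,-1,0.001,0.0042,-0.001,2,-1,0.001,0.0042,-0.001,2,-1])

```text
time_s: 12.13
tcp_pos: [0.5395, -0.1232, 0.1247]
tool_rot: [-0.298, 0.628, 0.265, 0.668]
contact_force: [0.0, -0.9, 1.6]
finger_gap: -0.0001
```

```bash
python3 -c "
from h import *
hrel(.021)
two('knob')"
```

```text
t 12.13 tcp [ 0.5395 -0.1232  0.1247] case -0.0305 -0.2018 az_y 136.9 F [ 0.   -0.89  1.6 ] Ftool [-1.58 -0.71 -0.6 ] gap -0.000 q6 -1.16
from pivot, tool y/z: -0.0275 -0.0878 r 0.0920
swing of tangent 0.643
knob if touching: r 0.0880 swing 0.567
knob scene 0.7 [ 0.5281 -0.1101  0.142 ]
knob side 0.68 [ 0.5224 -0.1063  0.142 ]
knob tri [ 0.5239 -0.109   0.1397] case -0.0476 -0.1894
```

Request:
arm_command(increments=[0.0005,0.005,-0.0012,2,-1,0.0005,0.005,-0.0012,2,-1,0.0005,0.005,-0.0012,2,-1,0.0005,0.005,-0.0012,2,-1,0.0005,0.005,-0.0012,2,-1,0.0005,0.005,-0.0012,2,-1,0.0005,0.005,-0.0012,2,-1,0.0005,0.005,-0.0012,2,-1])

```text
time_s: 13.0
tcp_pos: [0.5132, -0.1026, 0.1208]
tool_rot: [-0.204, 0.656, 0.171, 0.706]
contact_force: [0.4, -1.4, 1.9]
finger_gap: 0.0002
```

```bash
python3 -c "
from h import *
hrel(.021)
two('knob')"
```

```text
t 13.00 tcp [ 0.5132 -0.1026  0.1208] case -0.0589 -0.1842 az_y 120.6 F [ 0.35 -1.43  1.88] Ftool [-1.8  -1.53 -0.33] gap 0.000 q6 -0.86
from pivot, tool y/z: -0.0199 -0.0886 r 0.0909
swing of tangent 0.926
knob if touching: r 0.0887 swing 0.938
knob scene 0.59 [ 0.5042 -0.0799  0.142 ]
knob side 0.63 [ 0.4929 -0.0814  0.142 ]
knob tri [ 0.4959 -0.0789  0.1399] case -0.0787 -0.1625
```

Request:
arm_command(increments=[-0.0006,0.0045,-0.001,2.3,-1,-0.0006,0.0045,-0.001,2.3,-1,-0.0006,0.0045,-0.001,2.3,-1,-0.0006,0.0045,-0.001,2.3,-1,-0.0006,0.0045,-0.001,2.3,-1,-0.0006,0.0045,-0.001,2.3,-1,-0.0006,0.0045,-0.001,2.3,-1,-0.0006,0.0045,-0.001,2.3,-1])

```text
time_s: 13.87
tcp_pos: [0.4987, -0.0862, 0.1228]
tool_rot: [-0.094, 0.674, 0.05, 0.731]
contact_force: [2.5, -7.9, -3.2]
finger_gap: -0.0004
```

```bash
python3 -c "
from h import *
hrel(.021)
two('knob')"
```

```text
t 13.87 tcp [ 0.4987 -0.0862  0.1228] case -0.0752 -0.1695 az_y 101.5 F [ 2.53 -7.85 -3.15] Ftool [ 3.78 -7.96  0.63] gap -0.000 q6 -0.48
from pivot, tool y/z: -0.0288 -0.0882 r 0.0929
swing of tangent 1.260
knob if touching: r 0.0886 swing 1.170
knob scene 0.7 [ 0.4901 -0.0637  0.142 ]
knob side 0.68 [ 0.4876 -0.0546  0.142 ]
knob tri [ 0.4879 -0.0618  0.139 ] case -0.0885 -0.1464
```

Request:
arm_command(increments=[-0.0005,0.006,-0.0014,1.6,-1,-0.0005,0.006,-0.0014,1.6,-1,-0.0005,0.006,-0.0014,1.6,-1,-0.0005,0.006,-0.0014,1.6,-1,-0.0005,0.006,-0.0014,1.6,-1,-0.0005,0.006,-0.0014,1.6,-1,-0.0005,0.006,-0.0014,1.6,-1,-0.0005,0.006,-0.0014,1.6,-1])

```text
time_s: 14.73
tcp_pos: [0.4891, -0.0592, 0.1274]
tool_rot: [-0.022, 0.672, -0.047, 0.739]
contact_force: [-0.3, -9.2, 2.2]
finger_gap: -0.0002
```

```bash
python3 -c "
from h import *
hrel(.021)
two('knob')"
```

```text
t 14.73 tcp [ 0.4891 -0.0592  0.1274] case -0.0877 -0.1437 az_y 87.7 F [-0.25 -9.22  2.17] Ftool [-1.27 -9.39  0.24] gap -0.000 q6 -0.17
from pivot, tool y/z: -0.0224 -0.0893 r 0.0923
swing of tangent 1.501
knob if touching: r 0.0895 swing 1.483
knob scene 0.6 [ 0.4845 -0.0269  0.142 ]
knob side 0.77 [ 0.4867 -0.0296  0.142 ]
knob tri [ 0.4862 -0.0278  0.1432] case -0.094 -0.1128
```

Request:
arm_command(increments=[-0.0003,0.006,-0.0014,2,-1,-0.0003,0.006,-0.0014,2,-1,-0.0003,0.006,-0.0014,2,-1,-0.0003,0.0055,-0.0012,2,-1,-0.0003,0.0055,-0.0012,2,-1,-0.0003,0.005,-0.0012,2,-1,-0.0003,0.005,-0.0012,2,-1])

```text
time_s: 15.52
tcp_pos: [0.4867, -0.0337, 0.1286]
tool_rot: [0.063, 0.658, -0.145, 0.736]
contact_force: [-1.5, -11.7, 6.3]
finger_gap: -0.0001
```

```bash
python3 -c "
from h import *
hrel(.021)
two('knob')"
```

```text
t 15.52 tcp [ 0.4867 -0.0337  0.1286] case -0.0929 -0.1187 az_y 72.7 F [ -1.53 -11.66   6.3 ] Ftool [ -4.83 -12.16   2.64] gap -0.000 q6 0.17
from pivot, tool y/z: -0.0212 -0.09 r 0.0929
swing of tangent 1.763
knob if touching: r 0.0904 swing 1.758
knob scene 0.93 [ 0.4868 -0.0064  0.142 ]
knob side 0.56 [0.5558 0.0337 0.142 ]
knob tri [ 0.5365 -0.0061  0.1459] case -0.0463 -0.0857
```

Request:
arm_command(increments=[-0.002,0.004,-0.001,1.2,-1,-0.001,0.005,-0.0012,1.5,-1,-0.001,0.005,-0.0012,1.5,-1,-0.0005,0.005,-0.0012,1.5,-1])

```text
time_s: 16.05
tcp_pos: [0.4871, -0.0154, 0.1287]
tool_rot: [0.099, 0.651, -0.179, 0.731]
contact_force: [0.9, -6.4, 0.8]
finger_gap: -0.0
```

```bash
python3 -c "
from h import *
hrel(.021)
two('knob')"
```

```text
t 16.05 tcp [ 0.4871 -0.0154  0.1287] case -0.0945 -0.1004 az_y 66.9 F [ 0.87 -6.36  0.76] Ftool [ 0.17 -5.56  3.31] gap -0.000 q6 0.31
from pivot, tool y/z: -0.0132 -0.094 r 0.0956
swing of tangent 1.864
knob if touching: r 0.0950 swing 1.944
knob scene 0.61 [0.4881 0.0085 0.142 ]
knob side 0.78 [0.503  0.0025 0.142 ]
knob tri [0.4992 0.0051 0.1467] case -0.0847 -0.0787
```

Request:
arm_command(increments=[0,0.0035,0,4,-1,0,0.0035,0,4,-1,0,0.004,0,3.5,-1,0,0.004,0,3,-1,0,0.004,0,3,-1])

```text
time_s: 16.67
tcp_pos: [0.4882, -0.0014, 0.1261]
tool_rot: [0.209, 0.62, -0.282, 0.702]
contact_force: [-6.4, -5.1, 8.2]
finger_gap: -0.0004
```

```bash
python3 -c "
from h import *
hrel(.021)
two('knob')"
```

```text
t 16.67 tcp [ 0.4882 -0.0014  0.1261] case -0.0949 -0.0863 az_y 49.0 F [-6.43 -5.1   8.21] Ftool [-7.87 -8.52 -0.38] gap -0.000 q6 0.66
from pivot, tool y/z: -0.0303 -0.0936 r 0.0991
swing of tangent 2.176
knob if touching: r 0.0948 swing 2.077
knob scene 0.83 [0.4989 0.022  0.142 ]
knob side 0.88 [ 0.5118 -0.0011  0.142 ]
knob tri [0.509  0.0151 0.1509] case -0.0761 -0.0676
```

Request:
arm_command(increments=[-0.0015,0.0045,0,1.5,-1,-0.001,0.0045,0,1.5,-1,-0.0005,0.0045,0,1.5,-1,0,0.0045,0,1.5,-1,0,0.0045,0,1.5,-1])

```text
time_s: 17.28
tcp_pos: [0.496, 0.0118, 0.1247]
tool_rot: [0.25, 0.604, -0.327, 0.683]
contact_force: [-5.2, -1.6, 5.2]
finger_gap: -0.0001
```

```bash
python3 -c "
from h import *
hrel(.021)
two('knob')"
```

```text
t 17.28 tcp [0.496  0.0118 0.1247] case -0.0886 -0.0724 az_y 41.5 F [-5.25 -1.59  5.17] Ftool [-5.17 -5.25 -1.55] gap -0.000 q6 0.82
from pivot, tool y/z: -0.0278 -0.0935 r 0.0983
swing of tangent 2.307
knob if touching: r 0.0945 swing 2.234
knob scene 0.63 [0.5117 0.0309 0.142 ]
knob side 0.58 [0.5187 0.0191 0.142 ]
knob tri [0.5171 0.0272 0.1467] case -0.0694 -0.0547
```

Request:
arm_command(increments=[-0.0015,0.004,0.001,1.5,-1,-0.001,0.004,0.001,1.5,-1,-0.001,0.004,0.001,1.5,-1,-0.001,0.004,0,1.5,-1])

```text
time_s: 17.82
tcp_pos: [0.5027, 0.0205, 0.1247]
tool_rot: [0.283, 0.591, -0.359, 0.664]
contact_force: [-3.2, -3.5, 0.3]
finger_gap: -0.0006
```

```bash
python3 -c "
from h import *
hrel(.021)
two('knob')"
```

```text
t 17.82 tcp [0.5027 0.0205 0.1247] case -0.0829 -0.063 az_y 35.6 F [-3.2  -3.48  0.31] Ftool [ 0.05 -4.64  0.97] gap -0.001 q6 0.95
from pivot, tool y/z: -0.027 -0.0933 r 0.0979
swing of tangent 2.410
knob if touching: r 0.0943 swing 2.346
knob scene 0.7 [0.5217 0.0324 0.142 ]
knob side 0.69 [0.5264 0.0207 0.142 ]
knob tri [0.5253 0.0291 0.1462] case -0.0613 -0.052
```

Request:
arm_command(increments=[-0.001,0.004,0.001,1.5,-1,-0.001,0.004,0.001,1.5,-1,-0.0005,0.004,0.001,1.5,-1,-0.0005,0.004,0,1.5,-1])

```text
time_s: 18.35
tcp_pos: [0.5127, 0.0281, 0.1253]
tool_rot: [0.317, 0.575, -0.39, 0.646]
contact_force: [-5.8, -2.7, 4.9]
finger_gap: -0.0
```

```bash
python3 -c "
from h import *
hrel(.021)
two('knob')"
```

```text
t 18.35 tcp [0.5127 0.0281 0.1253] case -0.0738 -0.0544 az_y 29.7 F [-5.78 -2.72  4.87] Ftool [-4.64 -6.55  0.14] gap -0.000 q6 1.06
from pivot, tool y/z: -0.024 -0.0917 r 0.0955
swing of tangent 2.513
knob if touching: r 0.0925 swing 2.480
knob scene 0.79 [0.5305 0.0465 0.142 ]
knob side 0.75 [0.5389 0.0349 0.142 ]
knob tri [0.5366 0.0426 0.1469] case -0.0516 -0.0373
```

Near the notch zone; shorter steps.

Request:
arm_command(increments=[-0.001,0.0035,0,1.8,-1,-0.0005,0.0035,0,1.8,-1,-0.0005,0.0035,0,1.8,-1])

```text
time_s: 18.8
tcp_pos: [0.518, 0.0332, 0.1253]
tool_rot: [0.346, 0.558, -0.418, 0.628]
contact_force: [-7.8, -0.9, 2.9]
finger_gap: 0.0003
```

```bash
python3 -c "
from h import *
hrel(.021)
two('knob')"
```

```text
t 18.80 tcp [0.518  0.0332 0.1253] case -0.0691 -0.0487 az_y 24.3 F [-7.77 -0.9   2.9 ] Ftool [-2.96 -7.54 -1.99] gap 0.000 q6 1.17
from pivot, tool y/z: -0.0256 -0.0915 r 0.0957
swing of tangent 2.607
knob if touching: r 0.0923 swing 2.557
knob scene 0.93 [0.5316 0.0479 0.142 ]
knob side 0.69 [0.5411 0.031  0.142 ]
knob tri [0.5386 0.0426 0.1485] case -0.0496 -0.0371
```

Request:
arm_command(increments=[-0.0005,0.003,0,1.5,-1,-0.0005,0.003,0,1.5,-1,-0.0005,0.003,0,1.5,-1])

```text
time_s: 19.25
tcp_pos: [0.5251, 0.037, 0.1259]
tool_rot: [0.37, 0.542, -0.439, 0.614]
contact_force: [-5.9, -1.0, 1.5]
finger_gap: -0.0
```

```bash
python3 -c "
from h import *
hrel(.021)
two('knob')"
```

```text
t 19.25 tcp [0.5251 0.037  0.1259] case -0.0625 -0.0441 az_y 19.9 F [-5.9  -0.99  1.51] Ftool [-1.52 -5.91 -0.88] gap -0.000 q6 1.25
from pivot, tool y/z: -0.0247 -0.0904 r 0.0945
swing of tangent 2.684
knob if touching: r 0.0913 swing 2.643
knob scene 0.61 [0.5411 0.053  0.142 ]
knob side 0.6 [0.5488 0.0433 0.142 ]
knob tri [0.5467 0.0496 0.1462] case -0.0424 -0.0292
```

Request:
arm_command(increments=[-0.0005,0.003,0,1.5,-1,-0.0005,0.003,0,1.5,-1,-0.0005,0.003,0,1.5,-1])

```text
time_s: 19.7
tcp_pos: [0.5313, 0.0403, 0.1263]
tool_rot: [0.393, 0.526, -0.46, 0.598]
contact_force: [-4.6, 1.4, 1.0]
finger_gap: 0.0001
```

```bash
python3 -c "
from h import *
hrel(.021)
two('knob')"
```

```text
t 19.70 tcp [0.5313 0.0403 0.1263] case -0.0566 -0.0402 az_y 15.5 F [-4.62  1.4   0.97] Ftool [-1.26 -4.09 -2.43] gap 0.000 q6 1.34
from pivot, tool y/z: -0.0248 -0.0897 r 0.0938
swing of tangent 2.761
knob if touching: r 0.0906 swing 2.720
scene none
knob side 0.78 [0.5536 0.0475 0.142 ]
knob tri [0.442  0.5199 0.4141] case -0.198 0.4267
```

Request:
arm_command(increments=[-0.0003,0.003,0,1.3,-1,-0.0003,0.003,0,1.3,-1,-0.0003,0.003,0,1.3,-1])

```text
time_s: 20.15
tcp_pos: [0.538, 0.0432, 0.1265]
tool_rot: [0.413, 0.511, -0.478, 0.582]
contact_force: [-5.9, 1.5, 0.6]
finger_gap: -0.0
```

```bash
python3 -c "
from h import *
hrel(.021)
two('knob')"
```

```text
t 20.15 tcp [0.538  0.0432 0.1265] case -0.0503 -0.0365 az_y 11.6 F [-5.94  1.46  0.6 ] Ftool [-0.91 -5.53 -2.52] gap -0.000 q6 1.41
from pivot, tool y/z: -0.0237 -0.0893 r 0.0932
swing of tangent 2.829
knob if touching: r 0.0902 swing 2.799
knob scene 0.74 [0.5558 0.0592 0.142 ]
knob side 0.6 [0.5641 0.0393 0.142 ]
knob tri [0.5617 0.0531 0.1491] case -0.0278 -0.0241
```

Request:
arm_command(increments=[-0.0003,0.003,0,1.2,-1,-0.0003,0.003,0,1.2,-1,-0.0003,0.003,0,1.2,-1])

```text
time_s: 20.6
tcp_pos: [0.5503, 0.0442, 0.1287]
tool_rot: [0.433, 0.493, -0.494, 0.57]
contact_force: [-2.0, 0.9, -1.4]
finger_gap: -0.0006
```

```bash
python3 -c "
from h import *
hrel(.021)
two('knob')"
```

```text
t 20.60 tcp [0.5503 0.0442 0.1287] case -0.0382 -0.0342 az_y 7.8 F [-2.    0.9  -1.43] Ftool [ 1.25 -1.87 -1.35] gap -0.001 q6 1.48
from pivot, tool y/z: -0.0173 -0.0868 r 0.0894
swing of tangent 2.895
knob if touching: r 0.0878 swing 2.938
knob scene 0.79 [0.5785 0.0517 0.142 ]
knob side 0.8 [0.5714 0.0518 0.142 ]
knob tri [0.5737 0.0526 0.1406] case -0.0159 -0.0232
```

The push force fell, the TCP jumped 12 mm and the knob top reads 0.141, so the handle seems to have dropped into the notch. I feel gently for the stop.

Request:
arm_command(increments=[0,0.001,0,0,-1,0,0.001,0,0,-1,0,0.001,0,0,-1])

```text
time_s: 21.05
tcp_pos: [0.5539, 0.0445, 0.1292]
tool_rot: [0.433, 0.493, -0.493, 0.571]
contact_force: [-0.9, 0.5, -0.9]
finger_gap: 0.0003
```

```bash
python3 -c "
from h import *
hrel(.021)
two('knob')
for c in ('scene','side'):
  im,D=robot.capture(c);cv2.imwrite('pics/n_%s.png'%c,im[:,:,::-1])
a=cv2.imread('pics/n_scene.png')[180:330,220:420];b=cv2.imread('pics/n_side.png')[190:340,260:460]
cv2.imwrite('pics/n.png',np.hstack([cv2.resize(a,(400,300)),cv2.resize(b,(400,300))]))"
```

```text
t 21.05 tcp [0.5539 0.0445 0.1292] case -0.0346 -0.0335 az_y 7.9 F [-0.87  0.49 -0.87] Ftool [ 0.77 -0.8  -0.72] gap 0.000 q6 1.47
from pivot, tool y/z: -0.0136 -0.0866 r 0.0885
swing of tangent 2.893
knob if touching: r 0.0878 swing 2.978
knob scene 0.95 [0.5781 0.0533 0.142 ]
knob side 0.7 [0.5742 0.0572 0.142 ]
knob tri [0.5755 0.0548 0.1401] case -0.0143 -0.0209
```

View pics/n.png

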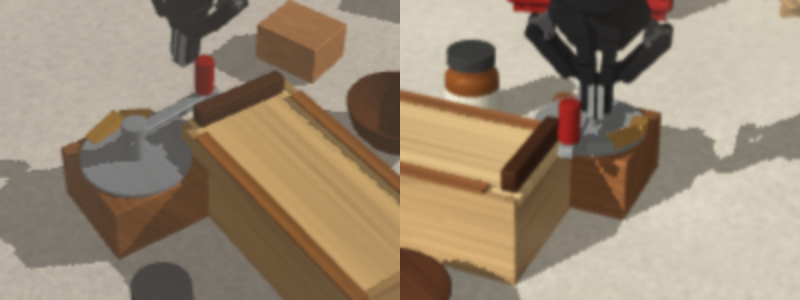

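The bar stands across the lid's end just before the batten, with the knob at about (205,75) and (570,120) in the two views and the fingers just behind it. I touch again to feel the stop and the play.

Request:
arm_command(increments=[0,0.001,0,0,-1,0,0.001,0,0,-1,0,0.001,0,0,-1])

```text
time_s: 21.6
tcp_pos: [0.5547, 0.0446, 0.129]
tool_rot: [0.432, 0.494, -0.495, 0.57]
contact_force: [-4.8, -0.3, 3.5]
finger_gap: 0.0002
```

Request:
arm_command(increments=[0,0.001,0,0,-1,0,0.001,0,0,-1])

```text
time_s: 21.77
tcp_pos: [0.5549, 0.0446, 0.129]
tool_rot: [0.431, 0.494, -0.495, 0.57]
contact_force: [-5.2, 0.5, 3.4]
finger_gap: 0.0001
```

Request:
arm_command(increments=[0,0.001,0,0,-1,0,0.001,0,0,-1])

```text
time_s: 21.93
tcp_pos: [0.5548, 0.0446, 0.129]
tool_rot: [0.429, 0.495, -0.497, 0.569]
contact_force: [-5.1, -0.2, 4.2]
finger_gap: 0.0002
```

It is firm at 5 N with no movement, so this is the end stop. I back off and rise.

Request:
arm_command(increments=[0,-0.006,0,0,-1,0,-0.01,0,0,-1,0,-0.01,0,0,-1,0,-0.01,0,0,-1,-0.03,-0.005,0,0,-1,-0.03,0,0,0,-1,-0.03,0,0,0,-1,0,0,0,0,-1,0,0,0,0,-1])

```text
time_s: 22.68
tcp_pos: [0.5152, 0.0515, 0.2221]
tool_rot: [0.433, 0.491, -0.494, 0.572]
contact_force: [-0.3, 0.1, -0.7]
finger_gap: -0.0004
```

```bash
python3 -c "
from h import *
rep()
for n in ('knob','batten'):
  r=two(n)
  d=r[:2]-PV;print('r',np.hypot(*d),'swing',np.arctan2(-d@X,-d@Y))
a=[]
for c in ('scene','side'):
  im,D=robot.capture(c)
  k=(im[:,:,0]>130)&(im[:,:,1]<60)&(im[:,:,2]<60)
  z=[dep(c,(u,v),D) for v,u in np.argwhere(k) if 180<v<330 and 260<u<460]
  z=np.array([q for q in z if abs(q[0]-.57)<.04 and abs(q[1]-.05)<.05]); print(c,len(z),z.mean(0).round(4) if len(z) else '',z[:,2].max() if len(z) else '')
  a.append(cv2.resize(im[180:330,220:420] if c=='scene' else im[190:340,260:460],(400,300)))
cv2.imwrite('pics/f.png',np.hstack(a)[:,:,::-1])"
```

```text
t 22.68 tcp [0.5152 0.0515 0.2221] case -0.0738 -0.0308 az_y 7.9 F [-0.31  0.08 -0.67] Ftool [ 0.64 -0.31 -0.21] gap -0.000 q6 1.49
scene none
knob side 0.72 [0.5756 0.0584 0.142 ]
knob tri [ 0.634  -0.1618  0.0135] case 0.0676 -0.2298
r 0.13319956566983102 swing -0.5325045463004483
batten scene 0.67 [0.6057 0.0771 0.1085]
batten side 0.71 [0.5986 0.0757 0.1085]
batten tri [0.6012 0.0773 0.1075] case 0.0087 0.0043
r 0.11963265721636324 swing -3.0684425699331905
scene 29 [0.5793 0.0521 0.1415] 0.14363337938264198
side 141 [0.5761 0.0598 0.1295] 0.14450057589221127
```

View pics/f.png

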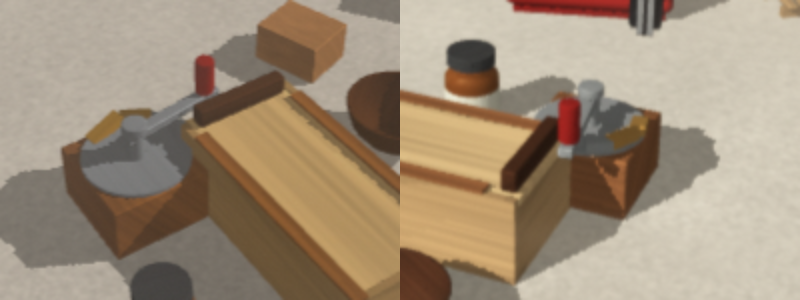

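The knob top is at about 0.143 m (down), the lid is home, and the gripper is clear. I hand in.

```bash
python3 -c "
from rig import robot
robot.sign_off()"
```

```text
the job is handed in; nothing more can be done
```

The lid is fully home and the handle has dropped into the notch. I handed the job in at about 23 s with the shut gripper clear of everything.

- **Lid:** I pushed it with shut fingers at 3–4 N and it stopped firmly. The force readings reached about 10 N while I confirmed the stop, against the 35 N limit. The batten last measured 9 mm from the case origin, about where it should be when shut.
- **Handle:** I pushed the knob clockwise over the hump, letting it rise, until the force fell and it dropped. A light touch of about 5 N then met the end stop at a swing of about 2.98. In the last pictures the knob top was at about 0.143 m (0.142 when down), and the bar stood across the lid's end.
- **Forces:** Readings come at the end of each move call, so brief peaks between them are not seen. On the hump, the push on the knob reached about 12 N, above the 7 N expected, with about 6 N of upward drag on the fingers. That was well before the end stop.
- **Other things:** I never touched the bowl, jar or carton. They look unmoved in the pictures, but I did not measure them again.
- **Checks that disagreed:** In the last look the network did not find the knob in the scene camera, so its two-view position was useless. I relied on the depth points of the red knob from both cameras instead. The tool also drifted roughly 5° or more off vertical as it turned, with no visible effect.

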